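Switch the warming plate over to the mug

TASK

Three alike warming plates stand on the worktop, each with a metal toggle lever at its front: tipped towards its plate the lever is on, tipped away from the plate it is off. One plate was left on with nothing on it, while the mug stands on a plate that is off. With a fingertip, push the lever of the empty plate that is on over until it snaps off, and only then push the lever of the mug's plate over until it snaps on (the circuit cannot carry two at once); leave the third plate off. Pick nothing up, and do not shove the warmers, the mug or the garlic and spice jar beside them out of place.

Things in the scene. Friction and masses are not known exactly. Their poses are not given: they have to be found in the camera images.
- warmer_mug: warming plate carrying the mug, off at the start. Housing 200 (x) x 120 (y) x 40 mm high, 1.6 kg, loose: slides if pushed over about 6 to 10 N. Origin: centre of its underside, z up; +x points from lever to plate (away from the robot, within 0.25 rad). Round black plate, radius 53 mm, top at z 44, centred at x +40 mm. Lever hinge along y, at x -70, y 0, z 40 mm
- warmer_empty: a warming plate of the same make, nothing on it, that was left on; same frame and sizes as warmer_mug
- warmer_spare: the third warming plate of the same make, nothing on it and off: to be left alone; same frame and sizes. Behind the levers, wall cabinets hang about 0.46 m above the worktop (from x about 0.52 m at the left, 0.58 m in the middle): keep wrist and forearm clear of them
- lever_mug (a joint): lever of warmer_mug, rad: -0.42 = tipped away from the plate (towards the robot) = off, 0 = upright, +0.42 = tipped towards the plate = on. A spring drives it to the nearer end: about 3 N at the lever's end starts it, less towards the centre, and past the centre it snaps over by itself
- lever_empty (a joint): lever of warmer_empty, same meaning of values and same spring; starts at +0.42, on
- lever_spare (a joint): lever of warmer_spare, same; starts at -0.42, off
- lever_mug_tip (a point): free end of lever_mug, a steel bat 74 mm long from its hinge, 10 mm thick at the foot and 17 mm at the end; the end is about 108 mm above the worktop when at rest on or off, 114 mm when upright
- lever_empty_tip (a point): free end of lever_empty, likewise
- lever_spare_tip (a point): free end of lever_spare, likewise
- mug: white dotted mug 82 mm wide, 91 mm high, its ear making it 114 mm, on the black plate of warmer_mug, top 135 mm above the worktop; origin at the centre of its underside; not to be disturbed
- garlic: garlic bulb 53 mm lying beside the warmers; not to be disturbed
- spice_jar: spice jar with a dark cap, 41 mm across, 105 mm high, standing beside the warmers; origin under its centre; not to be disturbed

How it is judged:
On the way, in this order (a step that is already met when the one before it is completed fails the run):
1. the empty plate that was on has snapped off, the mug's plate still being off (value of joint lever_empty below -0.34 rad and value of joint lever_mug below -0.2 rad), for 0.2 s.
2. the mug's plate has snapped on (value of joint lever_mug above 0.34 rad and value of joint lever_empty below -0.34 rad), for 0.2 s.
At the end, for the whole second after the job is handed in: the mug's lever rests on (above 0.34 rad), the other two levers rest off (below -0.34 rad), the mug stands upright on its plate, and mug and warmers are at rest within 25 mm of where they started (all of step 2 and value of joint lever_spare below -0.34 rad and z of mug in the frame of warmer_mug between 0.04 and 0.05 m and angle between mug's own z axis and vertical below 0.1 rad and distance of each of mug, warmer_mug, warmer_empty, warmer_spare from where it was at the start of the episode below 0.025 m and linear speed of each of mug, warmer_mug, warmer_empty below 0.02 m/s); the robot touches nothing.
It fails at once if two plates on at once: the mug's lever passes upright while the empty plate's lever is still on (value of joint each of lever_mug, lever_empty above 0.05 rad).
It fails at once if the third plate's lever is flipped (value of joint lever_spare above 0.05 rad).
It fails at once if a warmer is shoved more than 25 mm, lifted 10 mm or tipped (distance of any of warmer_mug, warmer_empty, warmer_spare from where it was at the start of the episode above 0.025 m or height (world z) of any of warmer_mug, warmer_empty, warmer_spare above 0.01 m or angle between any of warmer_mug, warmer_empty, warmer_spare's own z axis and vertical above 0.15 rad).
It fails at once if the mug is lifted, carried, shoved more than 25 mm or tipped (distance of mug from where it was at the start of the episode above 0.025 m or angle between mug's own z axis and vertical above 0.2 rad or z of mug in the frame of warmer_mug above 0.056 m).
It fails at once if the garlic or the spice jar is moved more than 30 mm (distance of any of garlic, spice_jar from where it was at the start of the episode above 0.03 m).
It also fails if it takes over 48 s, if anything falls off the work surface, if the arm or the gripper's body presses on something with over 40 N, if the wrist force passes 120 N, or if a joint passes its speed limit or range.

ROBOT

A 6-joint arm with a two-finger parallel gripper is mounted at the origin on a cart in front of the work surface, level with it; the furniture and walls round the work are solid. World frame = base frame: x ahead of the robot, y to its left, z up, the work surface at z = 0. Lengths are in m, angles in rad, forces in N, time in s.
With the tool pointing down it reaches from about 0.25 to 0.775 m from the base axis. Payload 4 kg.
Tool frame: the origin (TCP) lies midway between the tips of the shut fingers; the grasp point (between the pads) lies 19 mm behind it; z points along the fingers, y is the line along which they close (so a half turn about z gives the same grasp; the last joint's range is limited). The gripper opens to 85 mm and grips with 20 to 120 N. Pads are 22 mm wide; open, the fingers measure 114 mm over their backs; the gripper's body (76 mm by 85 mm) begins 54 mm behind the grasp point. The pads swing forward as they close: fully open they stand 13 mm farther back than shut.
Start: joints at [-1.329, 0.087, 1.371, -0, 1.684, -0.103], TCP at [0.186, -0.518, 0.231] pointing down, gripper open.
Joint ranges: [-3.1, 3.1], [-0.76, 2.03], [0.27, 2.55], [-1.08, 4.22], [0.17, 2.65], [-2.57, 2.57]. Speed limits (rad/s): [2.79, 2.79, 3.14, 3.14, 3.14, 3.14].

INTERFACE

Orientations are given as a unit quaternion [x, y, z, w].
In Python, from station import * gives the robot as it stands.
- The arm moves only by the tool drive_effector, called after "Call:" by a JSON object that holds its "op" and its "data". Schema: {"type":"object","properties":{"moves":{"type":"array","items":{"type":"array","prefixItems":[{"type":"array","items":{"type":"number"},"minItems":3,"maxItems":3},{"type":"array","items":{"type":"number"},"minItems":3,"maxItems":3},{"type":"number"}],"minItems":3,"maxItems":3},"minItems":1,"maxItems":8},"squeeze":{"type":"number"},"only":{"type":"string"},"quiet":{"type":"boolean"},"lines":{"type":"string"}},"required":["moves"],"additionalProperties":false}. moves is a list of rows, 1 to 8 of them, each written [[dx, dy, dz], [rx, ry, rz], opening]: dx, dy, dz in m, then a rotation vector rx, ry, rz in rad, then the opening from 0.0 (shut) to 1.0 (fully open); each row is the pose to reach, as a shift and turn from the pose commanded when the call began, along the tool's axes at that moment; what a row does not reach only later rows make up. A row lasts 1/10 s, in which the tool goes at most 0.05 m and 0.15 rad, less where a joint would pass 70% of its speed; a pose out of reach is approached as far as the arm can. The fingers move at their own pace and stop on an object; squeeze is the grip in N (left out, the last holds). Time passes only in rows, so rows that do not move let the fingers close. The tool returns the time, the measured TCP pose, the force, the opening and the grip force at its end. only (a regular expression) keeps the lines of the reply that match it, lines (a string "A,B") keeps lines A to B, and quiet returns only ok. Input that does not fit is refused with a message, and nothing moves.
- observe(): the state, without advancing time (a new reading comes with each control period).
- camera(name): name is "side" or "top" or "wrist"; returns the picture (420x560x3 uint8, red, green, blue); there is no depth.
- calibration(name): a dict with "fov_y" (degrees; the focal length in pixels is half the picture's height over the tangent of half this angle, whatever the lens; pixels are square), "cx", "cy" (the principal point, pixels), "k1" (the pictures are not rectified: a ray, as slopes to the right and down, at radius r is drawn at 1 + k1 r^2 times it, then the intrinsics apply), "rvec" (rotation vector, rad) and "tvec" (3), from world to camera coordinates, as OpenCV has them; the wrist camera has in their place "tool_from_camera" (4x4, takes a point from camera to tool coordinates, whose origin is the TCP and whose axes are the flange's). Camera axes: x right, y down, z forward; pixel columns grow to the right and rows downward; lengths in m; the calibration is good to about 2 mm. A picture is of the moment at which its call begins: read the wrist's pose just before it. calibration takes no time and is no camera call.
- sign_off(): hands the job in; it is judged then, once.
Trained networks look in the newest picture that a camera, given by its name, has taken for a name from the list of things; names that differ only in an ending like _2 or _b are one class to them, and where a whole thing is asked for, a point or a joint stands for the part that bears it (a point fixed in the world has none). Each returns a list of dicts, best first, with "score" (0 to 1); they miss things now and then, are a little off and sometimes report something else, mostly with a low value. They report only what shows in the picture. A call takes as long as a camera call.
- boxes_of(camera, thing): "position" ([x, y, z] in m, in the coordinates of the camera as it stood for that picture, good to about 4 mm: the middle of the surface that is visible of it).
The state is a dict: "t": time; "joint_pos": joint angles; "qvel": joint speeds; "joint_torque": joint torques, N m; "tool_pos": TCP position; "tcp_rot": TCP orientation; "force": force on the tool from outside, world axes, zero at the start; "torque": the same for the moment, N m; "opening": opening from 0.0 (shut) to 1.0 (fully open); "finger_force": force on a finger pad.
Only numpy, scipy, OpenCV 4.12 (cv2) and the standard library are available. Lean on these libraries where they do the work, as an engineer would, in place of code of your own. Each camera call takes 0.05 s, during which the arm holds its last target. There are 200 camera calls.

## Working session

There is one attempt and no reset: what is moved stays moved. The work goes in short steps, Python scripts to look and compute and a tool call to move; the robot and the scene stay as the last step left them, time stands still between calls to the robot, and variables do not carry over. Pictures are saved under pics/ and viewed, at most 10 in all, crops included, and the job is handed in when it is done.

```bash
mkdir -p pics
```

Create h.py:
```python
from station import *
import numpy as np, cv2
from scipy.spatial.transform import Rotation as R
def T(name):
    c=calibration(name)
    M=np.eye(4)
    if name=="wrist":
        s=observe(); M[:3,:3]=R.from_quat(s["tcp_rot"]).as_matrix(); M[:3,3]=s["tool_pos"]
        return M@np.array(c["tool_from_camera"])
    r=R.from_rotvec(np.ravel(c["rvec"])).as_matrix(); M[:3,:3]=r.T; M[:3,3]=-r.T@np.ravel(c["tvec"]); return M
def snap(name,fn):
    M=T(name); im=camera(name); cv2.imwrite(fn,im[:,:,::-1]); return M
def proj(name,p,M):
    c=calibration(name); q=np.linalg.inv(M)@np.append(p,1); a=q[:2]/q[2]; f=210/np.tan(np.radians(c["fov_y"])/2)
    a=a*(1+c["k1"]*(a@a)); return a*f+[c["cx"],c["cy"]]
def ray(name,uv,M,z):
    c=calibration(name); f=210/np.tan(np.radians(c["fov_y"])/2)
    d=(np.array(uv)-[c["cx"],c["cy"]])/f; a=d.copy()
    for _ in range(20): a=d/(1+c["k1"]*(a@a))
    v=M[:3,:3]@np.append(a,1); return M[:3,3]+v*(z-M[2,3])/v[2]
```

Run:
```python
from h import *
np.set_printoptions(precision=3,suppress=True)
for n in("top","side"):
    M=snap(n,f"pics/{n}0.png"); print(n,M[:3,3],M[:3,2])
    for t in("warmer_mug","lever_mug","lever_mug_tip","mug","garlic","spice_jar"):
        for b in boxes_of(n,t): 
            p=(M@np.append(b["position"],1))[:3]; print(t,round(b["score"],2),p,proj(n,p,M))
print(observe())
```

```text
top [0.354 0.021 1.338] [ 0.085  0.011 -0.996]
warmer_mug 0.9 [ 0.453 -0.314  0.042] [416.965 213.932]
lever_mug 0.44 [ 0.401 -0.326  0.093] [427.175 233.233]
mug 0.55 [ 0.526 -0.316  0.088] [422.447 184.179]
garlic 0.81 [0.428 0.359 0.036] [161.392 219.224]
garlic 0.5 [0.407 0.191 0.097] [221.047 227.18 ]
spice_jar 0.7 [ 0.412 -0.168  0.103] [365.048 227.83 ]
side [0.057 0.817 0.53 ] [ 0.429 -0.802 -0.415]
warmer_mug 0.9 [ 0.458 -0.275  0.04 ] [331.117 194.744]
lever_mug_tip 0.6 [ 0.498 -0.006  0.039] [278.31 226.41]
lever_mug_tip 0.51 [ 0.392 -0.324  0.082] [357.317 181.562]
mug 0.63 [ 0.518 -0.278  0.101] [314.905 172.636]
mug 0.53 [ 0.395 -0.324  0.081] [356.606 181.582]
garlic 0.63 [0.426 0.372 0.032] [213.675 322.258]
spice_jar 0.91 [ 0.406 -0.156  0.061] [332.875 205.89 ]
{'t': 0.7, 'joint_pos': array([-1.329,  0.087,  1.371, -0.   ,  1.684, -0.103]), 'qvel': array([ 0.001,  0.001,  0.002,  0.001,  0.002, -0.001]), 'joint_torque': array([ -0.002, -35.159, -31.338,  -0.   ,   0.   ,  -0.   ]), 'tool_pos': array([ 0.186, -0.518,  0.231]), 'tcp_rot': array([0.985, 0.172, 0.   , 0.   ]), 'force': array([0.135, 0.82 , 0.285]), 'torque': array([ 0.001,  0.001, -0.008]), 'finger_force': 0.0, 'opening': 0.9972984985379478}
```

View pics/top0.png

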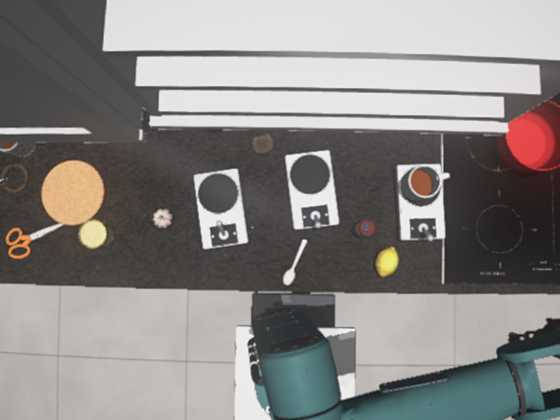

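View pics/side0.png

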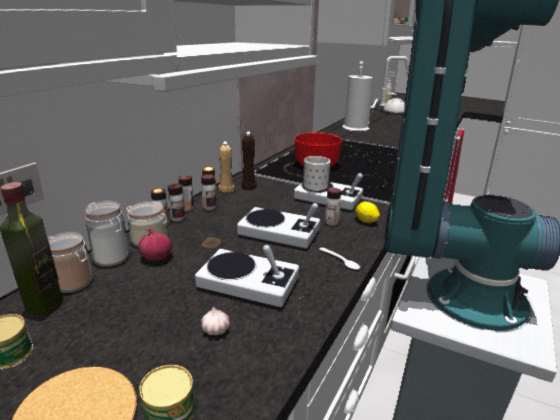

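Run:
```python
from h import *
np.set_printoptions(precision=3,suppress=True)
for n in("top","side"):
    M=T(n)
    for t in("warmer_empty","warmer_spare","lever_empty","lever_spare","lever_empty_tip","lever_spare_tip"):
        for b in boxes_of(n,t): 
            p=(M@np.append(b["position"],1))[:3]; print(n,t,round(b["score"],2),p,proj(n,p,M))
```

```text
top warmer_empty 0.93 [0.456 0.202 0.043] [220.333 209.4  ]
top warmer_spare 0.74 [ 0.511 -0.039  0.041] [312.776 190.321]
top lever_spare 0.41 [ 0.427 -0.045  0.104] [315.934 220.914]
top lever_empty_tip 0.44 [0.409 0.194 0.097] [219.931 226.567]
top lever_spare_tip 0.59 [ 0.428 -0.049  0.103] [317.516 220.66 ]
side warmer_empty 0.77 [0.442 0.232 0.034] [247.469 280.284]
side warmer_spare 0.96 [ 0.499 -0.006  0.043] [278.233 225.032]
side lever_empty 0.69 [0.405 0.196 0.082] [271.723 257.704]
side lever_spare 0.49 [ 0.424 -0.047  0.088] [311.533 210.316]
side lever_empty_tip 0.56 [0.408 0.201 0.084] [268.949 257.599]
```

The left warmer (lever at side ~(268,255), tipped left towards its plate) is the one that is on. The middle one (313,208) and the mug's (357,182) are tipped towards the robot, so both are off. Next I fit the housings for accurate hinge positions.

Run:
```python
from h import *
np.set_printoptions(precision=3,suppress=True)
im=cv2.imread("pics/top0.png"); M=T("top"); big=[]
for n,(u0,v0,u1,v1) in dict(empty=(185,160,255,255),spare=(278,143,345,235),mug=(390,155,441,247)).items():
    s=im[v0:v1,u0:u1].astype(int); m=((s.min(2)>150)).astype(np.uint8)
    k,l,st,_=cv2.connectedComponentsWithStats(m); i=1+st[1:,4].argmax()
    v,u=np.nonzero(l==i)
    P=np.array([ray("top",(a+u0,b+v0),M,.04)[:2] for a,b in zip(u,v)])
    c,sz,an=cv2.minAreaRect((P*1000).astype(np.float32)); an=(an+45)%90-45
    c=np.array(c)/1000; a=np.radians(an); d=np.array([np.cos(a),np.sin(a)]); h=c-.07*d
    print(n,"c",c,"size",sz,"yaw",a,"hinge",h)
    for t in(-.42,.42):
        tip=np.append(h+.074*np.sin(t)*d,.04+.074*np.cos(t)); q=proj("top",tip,M)
        print(t,tip,q,proj("side",tip,T("side")))
        cv2.circle(im,tuple(np.round(q).astype(int)),1,(0,0,255) if t>0 else (0,255,0),-1)
a=cv2.resize(im[150:255,185:345],None,fx=4,fy=4); b=cv2.resize(im[150:255,385:445],None,fx=2.5,fy=2.5)
o=np.zeros((600,640,3),np.uint8); o[:420,:640]=a[:420,:640]
o=o[:420]; b=cv2.resize(im[150:255,400:440],None,fx=4,fy=4); cv2.imwrite("pics/crop1.png",np.hstack([o,b]))
```

```text
empty c [0.46  0.203] size (197.79444885253906, 118.44892883300781) yaw 0.1642378934392432 hinge [0.391 0.191]
-0.42 [0.361 0.186 0.108] [221.8   245.755] [292.659 250.533]
0.42 [0.421 0.196 0.108] [218.492 221.632] [264.939 245.1  ]Traceback (most recent call last):
  File "<stdin>", line 8, in <module>
  File "h.py", line 17, in ray
    c=calibration(name); f=210/np.tan(np.radians(c["fov_y"])/2)
ValueError: time passes only in moves, steps and waits
```

```bash
sed -i 's/^import numpy.*/import numpy as np, cv2, functools\ncalibration=functools.lru_cache(None)(calibration)/' h.py
```

Run:
```python
from h import *
np.set_printoptions(precision=3,suppress=True)
im=cv2.imread("pics/top0.png"); M=T("top"); S=T("side"); o=im.copy()
for n,(u0,v0,u1,v1) in dict(empty=(185,160,255,255),spare=(278,143,345,235),mug=(390,155,441,247)).items():
    s=im[v0:v1,u0:u1].astype(int); m=((s.min(2)>150)).astype(np.uint8)
    k,l,st,_=cv2.connectedComponentsWithStats(m); i=1+st[1:,4].argmax()
    v,u=np.nonzero(l==i)
    P=np.array([ray("top",(a+u0,b+v0),M,.04)[:2] for a,b in zip(u,v)])
    c,sz,an=cv2.minAreaRect((P*1000).astype(np.float32)); an=(an+45)%90-45
    c=np.array(c)/1000; a=np.radians(an); d=np.array([np.cos(a),np.sin(a)]); h=c-.07*d
    print(n,"c",c,"size",sz,"yaw",a,"hinge",h)
    for t in(-.42,.42):
        tip=np.append(h+.074*np.sin(t)*d,.04+.074*np.cos(t)); q=proj("top",tip,M)
        print(t,tip,q,proj("side",tip,S))
        cv2.circle(o,tuple(np.round(q).astype(int)),1,(0,0,255) if t>0 else (0,255,0),-1)
z=lambda a,b:cv2.resize(o[150:255,a:b],None,fx=4,fy=4)
cv2.imwrite("pics/crop1.png",np.hstack([z(190,250),z(282,342),z(390,450)]))
```

```text
empty c [0.46  0.203] size (197.79444885253906, 118.44892883300781) yaw 0.1642378934392432 hinge [0.391 0.191]
-0.42 [0.361 0.186 0.108] [221.8   245.755] [292.659 250.533]
0.42 [0.421 0.196 0.108] [218.492 221.632] [264.939 245.1  ]
spare c [ 0.514 -0.036] size (197.68917846679688, 119.3126449584961) yaw 0.13824594054277423 hinge [ 0.445 -0.046]
-0.42 [ 0.415 -0.05   0.108] [317.754 225.666] [315.623 203.578]
0.42 [ 0.475 -0.041  0.108] [314.701 201.535] [293.354 199.811]
mug c [ 0.487 -0.319] size (115.5562744140625, 202.05250549316406) yaw -0.005169861466116321 hinge [ 0.417 -0.319]
-0.42 [ 0.386 -0.318  0.108] [425.639 238.872] [359.44  174.574]
0.42 [ 0.447 -0.319  0.108] [425.67  214.623] [341.062 171.002]
```

View pics/crop1.png

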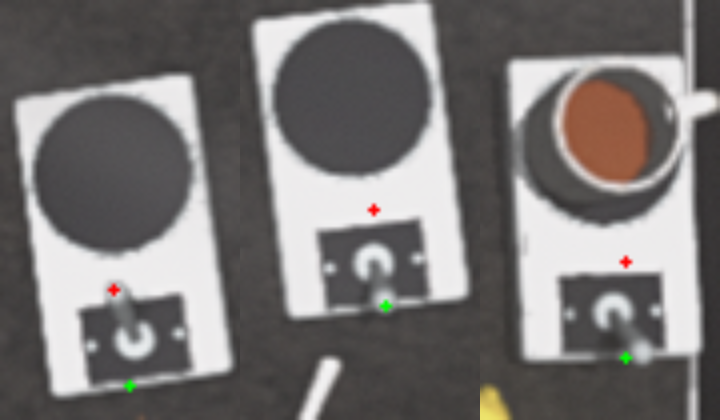

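The fit agrees for the empty warmer (tip at ~(219,222)) and the spare. The mug crop was clipped: its real tip is at ~(430,238), so about y -0.33. Moving to the plate side of the empty plate's lever now.

Call:
{"op": "drive_effector", "data": {"moves": [[[0.03,-0.036,0],[0,0,0.03],0],[[0.06,-0.072,0],[0,0,0.06],0],[[0.095,-0.108,0],[0,0,0.09],0],[[0.127,-0.145,0],[0,0,0.12],0],[[0.158,-0.182,0],[0,0,0.15],0],[[0.19,-0.218,0],[0,0,0.182],0],[[0.222,-0.255,0],[0,0,0.182],0],[[0.253,-0.2915,0],[0,0,0.182],0]], "squeeze": 20}}

```text
t: 2.1
tool_pos: [0.3258, -0.156, 0.2316]
tcp_rot: [0.997, 0.081, 0.001, 0.0]
force: [1.9, -0.2, 2.0]
opening: -0.001
finger_force: 0.0
```

Run:
```python
from h import *
s=observe(); A=R.from_quat(s["tcp_rot"]); print(s["t"],s["tool_pos"],A.as_matrix().round(3), A.inv().apply(np.array([.465,.203,.2])-s["tool_pos"]))
```

```text
2.1 [ 0.32575468 -0.15595227  0.23163161] [[ 0.987  0.161  0.001]
 [ 0.161 -0.987 -0.001]
 [ 0.001  0.001 -1.   ]] [ 0.19531377 -0.33180158  0.03157211]
```

Call:
{"op": "drive_effector", "data": {"moves": [[[0.024,-0.041,0],[0,0,0],0],[[0.048,-0.082,0],[0,0,0],0],[[0.073,-0.124,0],[0,0,0],0],[[0.098,-0.166,0],[0,0,0],0],[[0.122,-0.208,0],[0,0,0],0],[[0.147,-0.25,0],[0,0,0],0],[[0.171,-0.291,0.0],[0,0,0],0],[[0.195,-0.332,0.02],[0,0,0],0]]}}

```text
t: 2.9
tool_pos: [0.4656, 0.2029, 0.2149]
tcp_rot: [0.997, 0.082, 0.004, -0.001]
force: [1.5, 0.1, 0.1]
opening: 0.002
finger_force: 0.0
```

Call:
{"op": "drive_effector", "data": {"moves": [[[0,0,0.02],[0,0,0],0],[[0,0,0.04],[0,0,0],0],[[0,0,0.06],[0,0,0],0],[[0,0,0.06],[0,0,0],0]]}}

```text
t: 3.3
tool_pos: [0.4615, 0.1997, 0.1484]
tcp_rot: [0.997, 0.082, -0.003, 0.001]
force: [0.2, -0.1, 0.2]
opening: 0.001
finger_force: 0.0
```

Run:
```python
from h import *
np.set_printoptions(precision=4,suppress=True)
s=observe(); A=R.from_quat(s["tcp_rot"]); p=s["tool_pos"]; print(s["t"],p,s["force"], A.inv().apply(np.array([.465,.203,.1])-p), A.inv().apply(np.array([.391,.191,.1])-p))
snap("top","pics/top1.png");snap("side","pics/side1.png");snap("wrist","pics/w1.png")
a=cv2.imread("pics/side1.png")[180:320,180:360];b=cv2.imread("pics/w1.png")
cv2.imwrite("pics/s1.png",np.hstack([cv2.resize(a,(400,311)),cv2.resize(b,(400,300))[:311] if 0 else cv2.resize(b,(400,311))]))
```

```text
3.3 [0.4615 0.1997 0.1484] [ 0.2441 -0.0573  0.1648] [ 0.0043 -0.0027  0.0484] [-0.0706 -0.0029  0.0489]
```

View pics/s1.png

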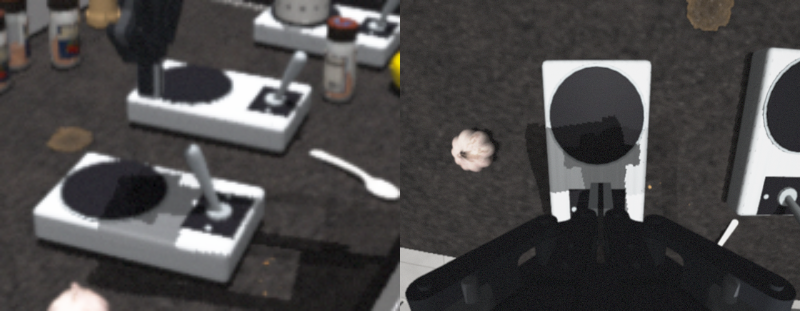

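Side view: lever still tipped left towards the plate, with the fingertip above and behind it. Wrist view: fingers centred on the warmer's axis. Descending.

Call:
{"op": "drive_effector", "data": {"moves": [[[0.002,-0.001,0.02],[0,0,0],0],[[0.004,-0.002,0.04],[0,0,0],0],[[0.004,-0.002,0.05],[0,0,0],0],[[0.004,-0.002,0.05],[0,0,0],0],[[0.004,-0.002,0.05],[0,0,0],0]]}}

```text
t: 3.95
tool_pos: [0.4678, 0.2028, 0.1031]
tcp_rot: [0.997, 0.081, 0.001, -0.0]
force: [0.3, -0.0, 0.1]
opening: -0.003
finger_force: 0.0
```

Call:
{"op": "drive_effector", "data": {"moves": [[[-0.005,0,0],[0,0,0],0],[[-0.01,0,0],[0,0,0],0],[[-0.015,0,0],[0,0,0],0],[[-0.02,0,0],[0,0,0],0],[[-0.025,0,0],[0,0,0],0],[[-0.03,0,0],[0,0,0],0]]}}

```text
t: 4.55
tool_pos: [0.4371, 0.1978, 0.102]
tcp_rot: [0.997, 0.081, 0.0, 0.0]
force: [0.2, -0.3, -0.0]
opening: -0.004
finger_force: 0.0
```

Call:
{"op": "drive_effector", "data": {"moves": [[[0,0,0.006],[0,0,0],0],[[0,0,0.006],[0,0,0],0],[[-0.004,0,0.006],[0,0,0],0],[[-0.008,0,0.006],[0,0,0],0],[[-0.012,0,0.006],[0,0,0],0],[[-0.012,0,0.006],[0,0,0],0]]}}

```text
t: 5.15
tool_pos: [0.427, 0.1964, 0.0974]
tcp_rot: [0.997, 0.081, 0.002, -0.0]
force: [3.8, 1.3, 2.5]
opening: -0.001
finger_force: 1.9
```

Call:
{"op": "drive_effector", "data": {"moves": [[[-0.004,0,0],[0,0,0],0],[[-0.008,0,0],[0,0,0],0],[[-0.012,0,0],[0,0,0],0],[[-0.016,0,0],[0,0,0],0],[[-0.016,0,0],[0,0,0],0]]}}

```text
t: 5.65
tool_pos: [0.4081, 0.1929, 0.0947]
tcp_rot: [0.997, 0.081, -0.002, 0.0]
force: [0.4, -0.2, 0.2]
opening: 0.001
finger_force: 0.0
```

Call:
{"op": "drive_effector", "data": {"moves": [[[0.02,0,-0.03],[0,0,0],0],[[0.04,0,-0.07],[0,0,0],0],[[0.04,0,-0.11],[0,0,0],0],[[0.04,0,-0.13],[0,0,0],0]]}}

```text
t: 6.05
tool_pos: [0.4506, 0.2001, 0.2293]
tcp_rot: [0.997, 0.081, 0.002, -0.0]
force: [0.7, 0.3, 0.7]
opening: -0.002
finger_force: 0.0
```

Run:
```python
from h import *
np.set_printoptions(precision=4,suppress=True)
snap("top","pics/top2.png");snap("side","pics/side2.png")
a=cv2.imread("pics/side2.png")[180:320,180:360];b=cv2.imread("pics/top2.png")[150:255,190:325]
cv2.imwrite("pics/s2.png",np.hstack([cv2.resize(a,(400,311)),cv2.resize(b,(400,311))]))
s=observe(); A=R.from_quat(s["tcp_rot"]); p=s["tool_pos"]; print(p,A.inv().apply(np.array([.34,-.3275,.23])-p))
```

```text
[0.451  0.2003 0.2296] [-0.195   0.5028 -0.0021]
```

View pics/s2.png

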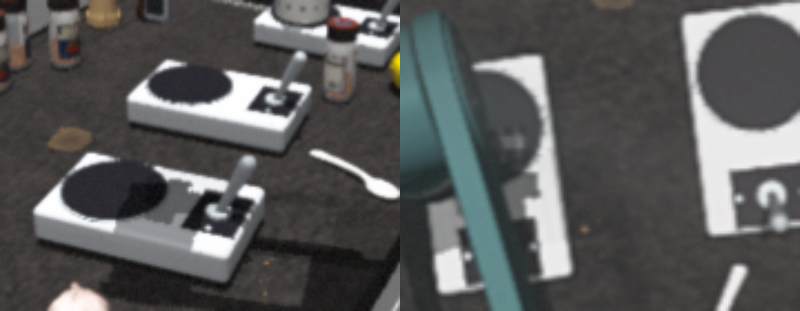

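The empty plate's lever is now off (crop tip at ~(247,165), tipped right), and the warmer has not moved. Next, the robot side of the mug's lever.

Call:
{"op": "drive_effector", "data": {"moves": [[[-0.018,0.045,0],[0,0,0.02],0],[[-0.035,0.09,0],[0,0,0.04],0],[[-0.052,0.135,0],[0,0,0.06],0],[[-0.07,0.18,0],[0,0,0.08],0],[[-0.087,0.225,0],[0,0,0.1],0],[[-0.105,0.27,0],[0,0,0.1],0],[[-0.122,0.315,0],[0,0,0.1],0],[[-0.14,0.36,0],[0,0,0.1],0]]}}

```text
t: 6.95
tool_pos: [0.3679, -0.1792, 0.2239]
tcp_rot: [1.0, 0.031, -0.001, -0.001]
force: [0.5, 0.2, 1.3]
opening: 0.0
finger_force: 0.0
```

Run:
```python
from h import *
s=observe(); A=R.from_quat(s["tcp_rot"]); p=s["tool_pos"]; print(p,A.inv().apply(np.array([.34,-.33,.2])-p))
```

```text
[ 0.36793719 -0.17918708  0.22385273] [-0.03730565  0.1488087   0.02362702]
```

Call:
{"op": "drive_effector", "data": {"moves": [[[-0.009,0.037,0],[0,0,0],0],[[-0.018,0.074,0],[0,0,0],0],[[-0.028,0.111,0],[0,0,0],0],[[-0.037,0.149,0.02],[0,0,0],0],[[-0.037,0.149,0.04],[0,0,0],0],[[-0.037,0.149,0.04],[0,0,0],0]]}}

```text
t: 7.55
tool_pos: [0.3396, -0.3275, 0.1803]
tcp_rot: [1.0, 0.03, -0.003, -0.005]
force: [-0.5, -0.0, -0.2]
opening: -0.001
finger_force: 0.0
```

Run:
```python
from h import *
np.set_printoptions(precision=4,suppress=True)
s=observe(); A=R.from_quat(s["tcp_rot"]); p=s["tool_pos"]; print(p,A.inv().apply(np.array([.34,-.33,.1])-p))
M=snap("wrist","pics/w3.png"); snap("side","pics/side3.png")
for q in([.386,-.33,.108],[.417,-.324,.04]): print(proj("wrist",q,M))
a=cv2.imread("pics/side3.png")[140:245,280:415]
cv2.imwrite("pics/s3.png",np.hstack([cv2.resize(a,(386,300)),cv2.resize(cv2.imread("pics/w3.png"),(400,300))]))
```

```text
[ 0.3396 -0.3275  0.1803] [0.0008 0.0032 0.0802]
[287.972  153.9438]
[282.3474 108.1459]
```

View pics/s3.png

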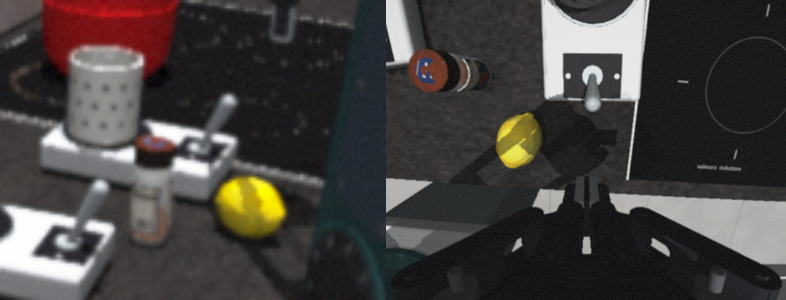

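Wrist view: tip at full-picture pixel ~(291,150), predicted (288,154), lever tipped towards the robot, fingers in line with it. Descending and pushing forward gently.

Call:
{"op": "drive_effector", "data": {"moves": [[[0,0.002,0.02],[0,0,0],0],[[0,0.004,0.04],[0,0,0],0],[[0,0.004,0.06],[0,0,0],0],[[0,0.004,0.08],[0,0,0],0],[[0,0.004,0.084],[0,0,0],0],[[0,0.004,0.084],[0,0,0],0]]}}

```text
t: 8.25
tool_pos: [0.3426, -0.3325, 0.1022]
tcp_rot: [0.999, 0.032, -0.0, -0.0]
force: [-0.6, 0.4, 0.7]
opening: 0.0
finger_force: 0.0
```

Call:
{"op": "drive_effector", "data": {"moves": [[[0.005,0,0],[0,0,0],0],[[0.01,0,0],[0,0,0],0],[[0.015,0,0],[0,0,0],0],[[0.02,0,0],[0,0,0],0],[[0.025,0,0],[0,0,0],0],[[0.03,0,0],[0,0,0],0],[[0.03,0,0],[0,0,0],0]]}}

```text
t: 8.95
tool_pos: [0.3729, -0.3312, 0.1019]
tcp_rot: [0.999, 0.032, 0.0, -0.0]
force: [-0.5, 0.8, -0.6]
opening: 0.0
finger_force: 0.0
```

Call:
{"op": "drive_effector", "data": {"moves": [[[0,0,0.006],[0,0,0],0],[[0,0,0.006],[0,0,0],0],[[0.004,0,0.006],[0,0,0],0],[[0.008,0,0.006],[0,0,0],0],[[0.012,0,0.006],[0,0,0],0],[[0.012,0,0.006],[0,0,0],0]]}}

```text
t: 9.55
tool_pos: [0.3844, -0.3307, 0.096]
tcp_rot: [1.0, 0.031, 0.0, 0.0]
force: [-3.3, -0.1, 3.1]
opening: 0.004
finger_force: 1.5
```

Call:
{"op": "drive_effector", "data": {"moves": [[[0.004,0,0],[0,0,0],0],[[0.008,0,0],[0,0,0],0],[[0.012,0,0],[0,0,0],0],[[0.016,0,0],[0,0,0],0],[[0.016,0,0],[0,0,0],0]]}}

```text
t: 10.05
tool_pos: [0.4011, -0.3292, 0.0957]
tcp_rot: [0.999, 0.032, 0.0, -0.0]
force: [0.1, 0.1, 0.3]
opening: -0.001
finger_force: 0.0
```

Force rose and then dropped, so it has probably snapped. Backing off and checking.

Call:
{"op": "drive_effector", "data": {"moves": [[[-0.02,0,0],[0,0,0],0],[[-0.05,0,-0.04],[0,0,0],0],[[-0.06,0,-0.08],[0,0,0],0],[[-0.06,0,-0.12],[0,0,0],0],[[-0.06,0,-0.12],[0,0,0],0],[[-0.06,0,-0.12],[0,0,0],0]]}}

```text
t: 10.65
tool_pos: [0.3408, -0.3337, 0.2172]
tcp_rot: [1.0, 0.031, 0.001, 0.001]
force: [-0.1, 0.9, -0.8]
opening: -0.001
finger_force: 0.0
```

Run:
```python
from h import *
np.set_printoptions(precision=4,suppress=True)
snap("wrist","pics/w4.png"); snap("side","pics/side4.png")
a=cv2.imread("pics/side4.png")[140:320,180:415]
cv2.imwrite("pics/s4.png",np.hstack([cv2.resize(a,(400,306)),cv2.resize(cv2.imread("pics/w4.png"),(400,306))]))
```

```text
(no output)
```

View pics/s4.png

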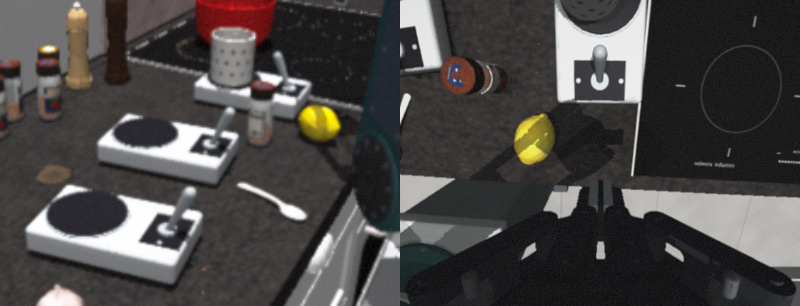

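The mug's lever (crop ~(282,65), wrist ~(600,52)) is tipped towards its plate, so it is on. The other two are tipped towards the robot, nothing has moved and the arm is clear.

```bash
python3 -c "
from station import *
print(sign_off())"
```

```text
the job is handed in; nothing more can be done
None
```

The empty plate's lever was snapped off first, then the mug's plate lever snapped on; the last pictures show the third plate still off and nothing shifted. The job is handed in, but no verdict came back.

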